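# Load the clock-parts washing carriers

### The arm

A 7-joint arm with a two-finger parallel gripper is mounted at the origin on the work surface. World frame = base frame: x ahead of the robot, y to its left, z up, the work surface at z = 0. Lengths are in m, angles in rad, forces in N, time in s.
With the tool pointing down it reaches from about 0.4 to 0.875 m from the base axis. Payload 19.3 kg.
Tool frame: the origin (TCP) lies at the very end of the fingers, on their centre line; the grasp point (between the pads) lies 19 mm behind it; z points along the fingers, y is the direction in which the jaws open and shut (so a half turn about z gives the same grasp; the last joint's range is limited). The gripper opens to 85 mm and grips with 20 to 120 N. Pads are 22 mm wide; open, the fingers measure 114 mm over their backs; the gripper's body (76 mm by 85 mm) begins 54 mm behind the grasp point. The pads swing forward as they close: fully open they stand 13 mm farther back than shut.
Start: joints at [-1.319, 0.521, -0.036, 1.599, 0.021, 1.021, -0.113], TCP at [0.198, 0.593, 0.231] pointing down, gripper open.
Joint ranges: [-2.91, 2.91], [-0.3, 2.13], [-1.5, 1.42], [0.17, 2.43], [-1.26, 4.41], [0.16, 1.93], [-2.52, 2.52]. Speed limits (rad/s): [1.89, 1.89, 2.39, 2.39, 3.01, 3.01, 3.01].

### API

Orientations are given as [roll, pitch, yaw] about the fixed x, y, z axes, in that order (R = Rz(yaw) Ry(pitch) Rx(roll)).
In Python, from workcell import bot, grab_frame, calibration, workorder gives the robot as it stands.
- The arm moves only by the tool move_arm, never from a script. Its arguments are lists of equal length, an entry for each row: "jaw": the closure in counts, from 0 (fully open) to 255 (shut); "dp": the shift along the tool's x, y, z in units of 800 mm (1.0 is 800 mm), a list of three; "rotation": the turn, a rotation vector about the tool's x, y, z in units of pi rad (1.0 is pi rad), a list of three. In form: {"jaw": [jaw, ...], "dp": [[dx, dy, dz], ...], "rotation": [[rx, ry, rz], ...]}. A call has 1 to 10 rows; each row shifts and turns the commanded pose from where the row before left it, along the tool's axes as they then stand; what a row does not reach is not made up. A row lasts 1/8 s, in which the tool goes at most 62.5 mm and 10.7 degrees, less where a joint would pass 70% of its speed; a pose out of reach is approached as far as the arm can. A call with a number of a shift or a turn outside -1 to 1 is refused whole. A call with a gripper value outside its range is refused whole. The fingers move at their own pace and stop on an object; "squeeze" is the grip in N (left out, the last holds). Time passes only in rows, so rows that do not move let the fingers close. It gives the time, the measured TCP pose, the force and the opening at its end, in the units of the state.
- bot.observe(): the state, without advancing time (a new reading comes with each control period).
- grab_frame(name): name is "scene" or "top" or "wrist"; returns the picture (420x560x3 uint8, blue, green, red); there is no depth.
- calibration(name): a dict with "camera_matrix" (3x3 intrinsics, pixels), "dist" ([k1, k2, p1, p2, k3] as OpenCV has them; the pictures are not rectified), "T" (4x4, takes a point from camera to world coordinates). Camera axes: x right, y down, z forward; pixel columns grow to the right and rows downward; lengths in m; the calibration is good to about 2 mm. A picture is of the moment at which its call begins: read the wrist's pose just before it. calibration takes no time and is no camera call; for the wrist camera it gives the pose at the moment of the call.
- workorder.job_done(): hands the job in, once; it reports no verdict.
The state is a dict: "clock": time; "qpos": joint angles; "qd": joint speeds; "joint_efforts": joint torques, N m; "position": TCP position; "tool_rot": TCP orientation; "force": force on the tool from outside, world axes, zero at the start; "moment": the same for the moment, N m; "grip_width": finger opening in m.
Only numpy, scipy, OpenCV 4.12 (cv2) and the standard library are available. Lean on these libraries where they do the work, as an engineer would, in place of code of your own. Each camera call takes 0.05 s, during which the arm holds its last target. There are 200 camera calls.

### The job

Load the clock parts for washing: on the black carrier stack the blue basket, then the yellow basket on top of it, then the lid with the black knob; on the white carrier put the red basket and close it with the white-knobbed lid. Seat every piece fully and level in the one below, keep the baskets upright so that no parts spill, and leave the oil bottle, the spring barrel and the green oil cup standing where they are.

Things in the scene. Friction and masses are not known exactly. Their poses are not given: they have to be found in the camera images.
- black_carrier: Fixed carrier of black plastic: disc 84 mm wide, 8 mm thick, with an upright collar, 60 mm outside and 52 mm inside diameter, rim 18 mm above the origin, recess 10 mm deep. Origin: centre of underside, z up. A basket's spigot enters the collar until its shoulder rests on the rim: the basket's origin is then 11 mm above this one. Stands, as all here do, on a card 3 mm thick.
- white_carrier: Fixed carrier of white plastic: disc 84 mm wide, 8 mm thick, with an upright collar, 60 mm outside and 52 mm inside diameter, rim 18 mm above the origin, recess 10 mm deep. Origin: centre of underside, z up. A basket's spigot enters the collar until its shoulder rests on the rim: the basket's origin is then 11 mm above this one.
- blue_basket: Open round blue basket, perforated, holding one large brass wheel (fixed in it); 33 mm tall, about 120 g. Origin: centre of underside, z up. Conical spigot 40 mm wide at z=0, 49 mm at z=7; straight body 58 mm wide, z=7 to 33 mm, to be gripped; mouth 52 mm wide inside. What is stacked on it sinks in until its shoulder (z=7) meets the rim: its origin is then 26 mm above this one.
- yellow_basket: Open round yellow basket, perforated, holding five small dark steel pinions (fixed in it); 33 mm tall, about 120 g. Origin: centre of underside, z up. Conical spigot 40 mm wide at z=0, 49 mm at z=7; straight body 58 mm wide, z=7 to 33 mm, to be gripped; mouth 52 mm wide inside. What is stacked on it sinks in until its shoulder (z=7) meets the rim: its origin is then 26 mm above this one.
- red_basket: Open round red basket, perforated, holding two brass wheels (fixed in it); 33 mm tall, about 120 g. Origin: centre of underside, z up. Conical spigot 40 mm wide at z=0, 49 mm at z=7; straight body 58 mm wide, z=7 to 33 mm, to be gripped; mouth 52 mm wide inside. What is stacked on it sinks in until its shoulder (z=7) meets the rim: its origin is then 26 mm above this one.
- black_knob_lid: Round copper lid with an upright black knob. Origin: centre of underside, z up. Conical spigot 40 mm wide at z=0, 49 mm at z=7 mm, which enters a basket's mouth; disc 58 mm wide, z=7 to 11; knob 20 mm diameter, z=11 to 36 mm, to be gripped. 80 g. Seated in a basket, its origin is 26 mm above the basket's.
- white_knob_lid: Round copper lid with an upright white knob. Origin: centre of underside, z up. Conical spigot 40 mm wide at z=0, 49 mm at z=7 mm, which enters a basket's mouth; disc 58 mm wide, z=7 to 11; knob 20 mm diameter, z=11 to 36 mm, to be gripped. 80 g. Seated in a basket, its origin is 26 mm above the basket's.
- oil_bottle: Loose bystander: small white and black oil bottle with a red conical nozzle, 32 mm diameter, 80 mm tall. Origin: centre of its underside.
- spring_barrel: Loose bystander: brass clock spring barrel, a drum with a toothed flange at the bottom, 53 mm diameter, 28 mm tall, with a thin steel arbor up to 40 mm. Origin: centre of its underside.
- oil_cup: Loose bystander: small green glass oil cup with a round top, 42 mm diameter, 31 mm tall. Origin: centre of its underside.

How it is judged:
At the end, for the whole second after the job is handed in: Black carrier, upward: blue basket, yellow basket, black-knobbed lid; white carrier: red basket, white-knobbed lid. Each within 5 mm of the axis of the piece below and 3 mm of its seated height, within 0.08 rad of level, released and at rest (horizontal distance between blue_basket and black_carrier below 0.005 m and z of blue_basket in the frame of black_carrier between 0.008 and 0.014 m and angle between each of blue_basket, yellow_basket, black_knob_lid, red_basket, white_knob_lid's own z axis and vertical below 0.08 rad and linear speed of each of blue_basket, yellow_basket, black_knob_lid, red_basket, white_knob_lid below 0.02 m/s and horizontal distance between yellow_basket and blue_basket below 0.005 m and z of yellow_basket in the frame of blue_basket between 0.023 and 0.029 m and horizontal distance between black_knob_lid and yellow_basket below 0.005 m and z of black_knob_lid in the frame of yellow_basket between 0.023 and 0.029 m and horizontal distance between red_basket and white_carrier below 0.005 m and z of red_basket in the frame of white_carrier between 0.008 and 0.014 m and horizontal distance between white_knob_lid and red_basket below 0.005 m and z of white_knob_lid in the frame of red_basket between 0.023 and 0.029 m); the robot touches nothing.
It fails at once if a basket is tipped by more than 35 degrees (its parts would spill) (angle between any of blue_basket, yellow_basket, red_basket's own z axis and vertical above 0.61 rad).
It fails at once if the oil bottle is pushed more than 25 mm from its place or knocked over (distance of oil_bottle from where it was at the start of the episode above 0.025 m or angle between oil_bottle's own z axis and vertical above 0.5 rad).
It fails at once if the spring barrel is pushed more than 25 mm from its place or knocked over (distance of spring_barrel from where it was at the start of the episode above 0.025 m or angle between spring_barrel's own z axis and vertical above 0.5 rad).
It fails at once if the oil cup is pushed more than 25 mm from its place or knocked over (distance of oil_cup from where it was at the start of the episode above 0.025 m or angle between oil_cup's own z axis and vertical above 0.5 rad).
It also fails if it takes over 122 s, if anything falls off the work surface, if the arm or the gripper's body presses on something with over 40 N, if the wrist force passes 120 N, or if a joint passes its speed limit or range.

## Working session

There is one attempt and no reset: what is moved stays moved. The work goes in short steps, Python scripts to look and compute and a tool call to move; the robot and the scene stay as the last step left them, time stands still between calls to the robot, and variables do not carry over. Pictures are saved under pics/ and viewed, about 12 in all and at most 16, crops included, and the job is handed in when it is done.

Besides the shell and the picture viewer there is one more tool, called as a command line: name --argument value ..., lists and objects as JSON in quotes. move_arm: Moves the arm, as the interface text tells. Shifts and turns lie within -1 to 1; 1 stands for 800 mm of shift or pi rad of turn. Its arguments: {"type":"object","properties":{"jaw":{"type":"array","items":{"type":"number"}},"dp":{"type":"array","items":{"type":"array","items":{"type":"number","minimum":-1,"maximum":1}}},"rotation":{"type":"array","items":{"type":"array","items":{"type":"number","minimum":-1,"maximum":1}}},"squeeze":{"type":"number"}},"required":["jaw","dp","rotation"]}

```bash
ls; mkdir -p pics
python3 - <<'E'
from workcell import bot, grab_frame, calibration
import cv2, numpy as np
s=bot.observe(); print({k:np.round(v,3).tolist() for k,v in s.items()})
for n in ("scene","top"):
    f=grab_frame(n); cv2.imwrite(f"pics/{n}0.png",f)
    c=calibration(n); print(n,np.round(c["camera_matrix"],1).tolist(),np.round(c["dist"],4),np.round(c["T"],3).tolist())
E
```

```text
pics
{'clock': 0.0, 'qpos': [-1.319, 0.522, -0.036, 1.6, 0.021, 1.021, -0.113], 'qd': [-0.001, 0.001, 0.0, -0.001, -0.001, 0.001, -0.001], 'joint_efforts': [-0.0, -92.712, 1.979, -36.995, 0.018, 0.008, -0.0], 'position': [0.198, 0.593, 0.231], 'tool_rot': [-3.14, 0.0, 2.82], 'force': [-0.424, 0.376, 0.108], 'moment': [0.042, 0.002, 0.009], 'grip_width': 0.085}
scene [[409.9, 0.0, 278.6], [0.0, 409.9, 209.0], [0.0, 0.0, 1.0]] [0.0004 0.     0.     0.     0.    ] [[-0.801, 0.332, -0.499, 1.026], [0.599, 0.458, -0.657, 0.606], [0.01, -0.825, -0.566, 0.6], [0.0, 0.0, 0.0, 1.0]]
top [[400.6, 0.0, 275.1], [0.0, 400.6, 206.4], [0.0, 0.0, 1.0]] [0.021 0.    0.    0.    0.   ] [[-0.029, -0.984, 0.174, 0.401], [-1.0, 0.026, -0.015, 0.001], [0.011, -0.174, -0.985, 0.776], [0.0, 0.0, 0.0, 1.0]]
```

View pics/top0.png

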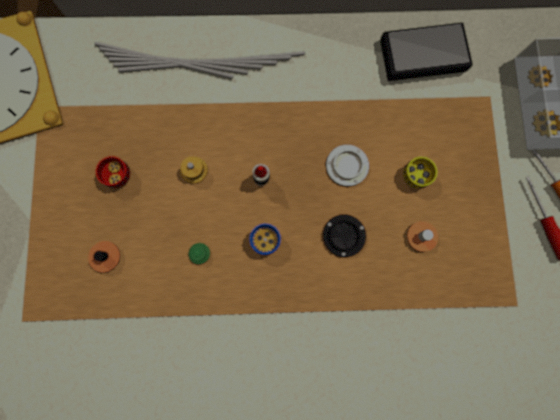

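View pics/scene0.png

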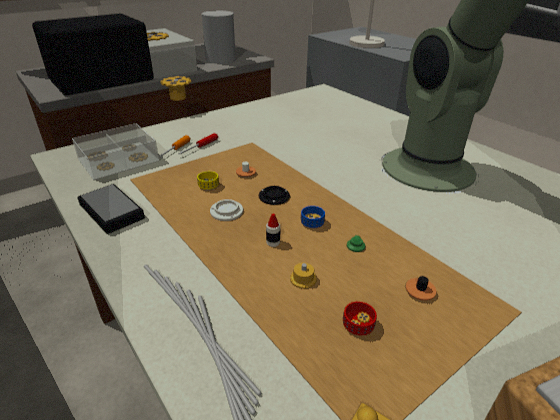

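The top view shows red basket (113,172), barrel (193,169), bottle (261,173), white carrier (348,165), yellow basket (421,172), black-knob lid (103,257), oil cup (199,253), blue basket (265,240), black carrier (345,236) and white-knob lid (423,238). The scene view agrees and the layout is well spaced.

```bash
cat > h.py <<'E'
import cv2, numpy as np
from workcell import bot, grab_frame, calibration
from scipy.spatial.transform import Rotation as R
def ray(c,uv,z):
    n=cv2.undistortPoints(np.array(uv,float).reshape(-1,1,2),c["camera_matrix"],np.array(c["dist"])).reshape(-1,2)
    T=np.array(c["T"]); d=np.c_[n,np.ones(len(n))]@T[:3,:3].T
    return T[:3,3]+d*((z-T[2,3])/d[:,2])[:,None]
def proj(c,p):
    T=np.linalg.inv(c["T"]); 
    return cv2.projectPoints(np.array(p,float).reshape(-1,3),T[:3,:3],T[:3,3],c["camera_matrix"],np.array(c["dist"]))[0].reshape(-1,2)
def mask(f,name):
    h,s,v=[a.astype(int) for a in cv2.split(cv2.cvtColor(f,cv2.COLOR_BGR2HSV))]
    m={"blue":(h>105)&(h<135)&(s>120)&(v>40),"yellow":(h>24)&(h<36)&(s>150)&(v>60),
       "red":((h<5)|(h>174))&(s>180)&(v>50),"copper":(h>4)&(h<11)&(s>120)&(v>110),
       "green":(h>50)&(h<90)&(s>120),"black":(v<50),"white":(s<45)&(v>110)}[name]
    return m.astype(np.uint8)*255
def blobs(f,name,amin,roi=None):
    m=mask(f,name)
    if roi: k=np.zeros_like(m); k[roi[1]:roi[3],roi[0]:roi[2]]=255; m&=k
    m=cv2.morphologyEx(m,cv2.MORPH_CLOSE,np.ones((3,3),np.uint8))
    cs=[c for c in cv2.findContours(m,cv2.RETR_EXTERNAL,cv2.CHAIN_APPROX_NONE)[0] if cv2.contourArea(cv2.convexHull(c))>amin]
    return [cv2.convexHull(c) for c in cs]
def circ(c,hull,z):
    "hull pixels -> plane z -> least-squares circle; returns centre, diameter"
    P=ray(c,hull,z)[:,:2]; A=np.c_[2*P,np.ones(len(P))]
    s=np.linalg.lstsq(A,(P**2).sum(1),rcond=None)[0]
    return s[:2],2*np.sqrt(s[2]+s[0]**2+s[1]**2)
E
python3 - <<'E'
from h import *
f=cv2.imread("pics/top0.png"); c=calibration("top")
R0=(30,105,500,310)
for n,z in (("blue",.036),("yellow",.036),("red",.036),("copper",.014),("green",.02),("black",.011),("white",.011)):
    for b in blobs(f,n,100,R0):
        p,d=circ(c,b,z); print(n,np.round(b.reshape(-1,2).mean(0)),"xy",np.round(p,4),"d",round(d,4),"r",round(np.hypot(*p),3))
E
```

```text
blue [264. 238.] xy [0.471  0.0102] d 0.0549 r 0.471
yellow [422. 172.] xy [ 0.5925 -0.2918] d 0.059 r 0.66
red [111. 170.] xy [0.607 0.295] d 0.0587 r 0.675
copper [114. 179.] xy [0.5988 0.2987] d 0.0253 r 0.669
copper [107. 162.] xy [0.6156 0.3071] d 0.0592 r 0.688
green [199. 253.] xy [0.4491 0.134 ] d 0.0355 r 0.469
black [343. 236.] xy [ 0.4759 -0.1413] d 0.0804 r 0.496
white [347. 165.] xy [ 0.6161 -0.1565] d 0.0827 r 0.636
white [ 32. 154.] xy [0.6194 0.5714] d 0.2539 r 0.843
white [496. 120.] xy [ 0.6705 -0.4756] d 0.1245 r 0.822
```

move_arm --jaw '[0,0,0,0,0,0,0,0,0,0]' --dp '[[0,0,0],[0,0,0],[-0.05,-0.037,0],[-0.05,-0.037,0],[-0.05,-0.037,0],[-0.05,-0.037,0],[-0.05,-0.037,0],[-0.05,-0.037,0],[-0.05,-0.037,0],[-0.05,-0.037,0]]' --rotation '[[0,0,-0.0512],[0,0,-0.0512],[0,0,0],[0,0,0],[0,0,0],[0,0,0],[0,0,0],[0,0,0],[0,0,0],[0,0,0]]' --squeeze 40

```text
clock: 1.35
position: [0.5187, 0.3549, 0.2311]
tool_rot: [-3.141, -0.0, 3.142]
force: [1.1, 1.5, 0.5]
grip_width: 0.0853
```

move_arm --jaw '[0,0,0,0]' --dp '[[-0.036,-0.025,0],[-0.036,-0.025,0],[-0.035,-0.024,0],[0,0,0]]' --rotation '[[0,0,0],[0,0,0],[0,0,0],[0,0,0]]'

```text
clock: 1.85
position: [0.6049, 0.2943, 0.2306]
tool_rot: [-3.14, -0.0, 3.138]
force: [-0.7, 0.2, -0.7]
grip_width: 0.0851
```

Run:
```python
from h import *
s=bot.observe(); print(np.round(s["position"],4),np.round(s["qpos"],2))
c=calibration("wrist"); f=grab_frame("wrist"); cv2.imwrite("pics/w1.png",f)
print(np.round(c["T"],3).tolist(),np.round(c["camera_matrix"],0).tolist())
for b in blobs(f,"red",2000):
    p,d=circ(c,b,.036); print(b.reshape(-1,2).mean(0),cv2.boundingRect(b),p,d)
```

```text
[0.6049 0.2943 0.2306] [-0.52  0.6  -0.03  1.46  0.02  1.08  1.01]
[[0.004, 0.947, 0.322, 0.522], [1.0, -0.003, -0.003, 0.295], [-0.001, 0.322, -0.947, 0.373], [0.0, 0.0, 0.0, 1.0]] [[305.0, 0.0, 284.0], [0.0, 305.0, 211.0], [0.0, 0.0, 1.0]]
```

View pics/w1.png

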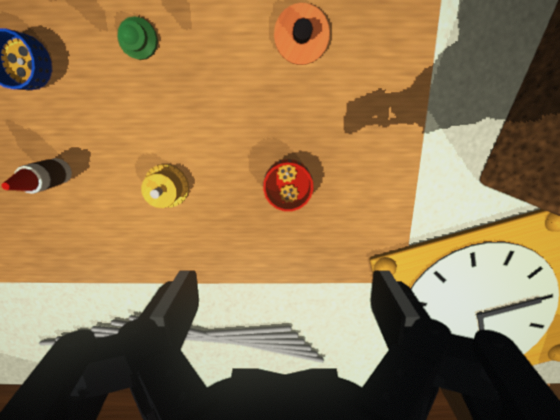

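The wrist view shows the red basket rim about (288,186), the barrel (165,187), the black-knob lid (302,33), and the cup and blue basket at the upper left.

```bash
cat >> h.py <<'E'
from scipy.optimize import least_squares
def rim(c,hull,z,dia):
    "fit a circle of known diameter at height z to the half of the outline away from the camera"
    P=ray(c,hull,z)[:,:2]; p,d=circ(c,hull,z); cam=np.array(c["T"])[:2,3]
    u=(p-cam)/np.linalg.norm(p-cam)
    for _ in range(3):
        Q=P[(P-p)@u>-.006]
        r=least_squares(lambda q:np.hypot(*(Q-q).T)-dia/2,p,loss="soft_l1",f_scale=.001); p=r.x
    return p,d,np.sqrt(np.mean(r.fun**2))
def look(name,col,z,dia,amin=600,roi=None,save=None):
    c=calibration(name); f=grab_frame(name)
    if save: cv2.imwrite(f"pics/{save}.png",f)
    for b in blobs(f,col,amin,roi):
        p,d,e=rim(c,b,z,dia); print(name,col,np.round(b.reshape(-1,2).mean(0)),"xy",np.round(p,4),"d",round(d,4),"rms",round(e,4))
E
python3 - <<'E'
from h import *
look("wrist","red",.036,.058); look("wrist","copper",.014,.058); look("wrist","blue",.036,.058); look("wrist","green",.02,.042)
look("top","red",.036,.058,100,(90,150,135,200)); look("top","blue",.036,.058,100,(30,105,500,310));look("top","yellow",.036,.058,100,(30,105,500,310))
look("top","black",.011,.084,400,(300,200,380,270));look("top","white",.011,.084,400,(300,130,380,200))
f=grab_frame("top"); 
f=cv2.imread("pics/top0.png");hsv=cv2.cvtColor(f,cv2.COLOR_BGR2HSV);print(hsv[265,104],hsv[245,415],hsv[262,112],hsv[250,60])
w=cv2.cvtColor(cv2.imread("pics/w1.png"),cv2.COLOR_BGR2HSV);print(w[55,300],w[100,300])
E
```

```text
wrist red [286. 188.] xy [0.606  0.2983] d 0.0561 rms 0.0006
wrist copper [284. 193.] xy [0.616  0.2985] d 0.0611 rms 0.0011
wrist blue [30. 64.] xy [0.4722 0.0152] d 0.0607 rms 0.0007
wrist green [135.  41.] xy [0.452  0.1438] d 0.0388 rms 0.0013
top red [111. 171.] xy [0.6077 0.2963] d 0.0586 rms 0.0009
top blue [264. 240.] xy [0.4694 0.0095] d 0.0549 rms 0.001
top yellow [421. 171.] xy [ 0.5929 -0.2925] d 0.0594 rms 0.0003
top black [342. 234.] xy [ 0.4748 -0.1393] d 0.0801 rms 0.0014
top white [347. 164.] xy [ 0.6153 -0.156 ] d 0.0826 rms 0.0004
[ 11 171 136] [ 14 165 142] [ 11 174 129] [ 16 145 132]
[ 11 182 223] [ 16 160 202]
```

move_arm --jaw '[0,0,0,0,0,0,0,0,0]' --dp '[[-0.0015,0.004,0.05],[0,0,0.06],[0,0,0.06],[0,0,0.05],[0,0,0.03],[0,0,0.018],[0,0,0.01],[0,0,0],[0,0,0]]' --rotation '[[0,0,0],[0,0,0],[0,0,0],[0,0,0],[0,0,0],[0,0,0],[0,0,0],[0,0,0],[0,0,0]]'

```text
clock: 3.52
position: [0.605, 0.3003, 0.0098]
tool_rot: [3.141, 0.001, 3.141]
force: [-0.2, 1.2, 0.2]
grip_width: 0.0853
```

move_arm --jaw '[0,255,255,255,255,255,255]' --dp '[[-0.0018,-0.003,0.002],[0,0,0],[0,0,0],[0,0,0],[0,0,0],[0,0,0],[0,0,0]]' --rotation '[[0,0,0],[0,0,0],[0,0,0],[0,0,0],[0,0,0],[0,0,0],[0,0,0]]'

```text
clock: 4.4
position: [0.6061, 0.2976, 0.0077]
tool_rot: [-3.142, 0.0, 3.141]
force: [-1.4, -1.8, 5.9]
grip_width: 0.056
```

move_arm --jaw '[255,255,255,255,255,255,255]' --dp '[[0,0,-0.01],[0,0,-0.03],[0,0,-0.04],[0,0,-0.04],[0,0,-0.03],[0,0,-0.01],[0,0,0]]' --rotation '[[0,0,0],[0,0,0],[0,0,0],[0,0,0],[0,0,0],[0,0,0],[0,0,0]]'

```text
clock: 5.28
position: [0.6059, 0.2977, 0.1353]
tool_rot: [3.141, 0.0, 3.141]
force: [0.1, 0.0, -1.2]
grip_width: 0.0558
```

Run:
```python
from h import *
s=bot.observe(); print(s["position"],s["grip_width"])
f=grab_frame("wrist"); cv2.imwrite("pics/w2.png",f)
```

```text
[0.60585883 0.29766828 0.13528652] 0.055758505224718084
```

View pics/w2.png

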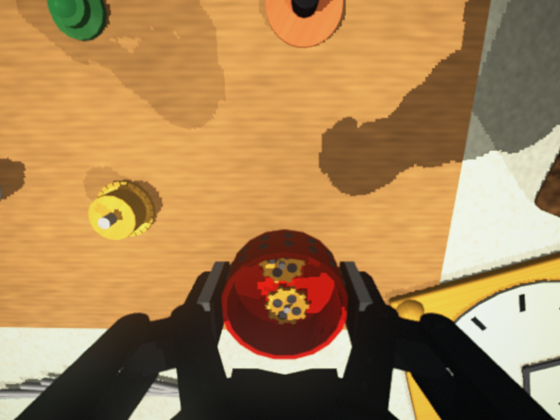

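Basket held level between the pads, rim centred near (287,305); nothing else was disturbed.

Run:
```python
from h import *
f=cv2.imread("pics/w2.png"); c=calibration("wrist")
h,s,v=[a.astype(int) for a in cv2.split(cv2.cvtColor(f,cv2.COLOR_BGR2HSV))]
m=(((h<6)|(h>174))&(s>150)&(v>25)).astype(np.uint8)*255; m[:225]=0
b=cv2.convexHull(np.vstack([x for x in cv2.findContours(m,0,1)[0] if cv2.contourArea(x)>100]))
print(cv2.boundingRect(b),circ(c,b,.163),bot.observe()["position"])
```

```text
(221, 246, 128, 113) (array([0.60602075, 0.29809746]), np.float64(0.057860552799000285)) [0.60555442 0.29753883 0.13458897]
```

move_arm --jaw '[255,255,255,255,255,255,255,255,255,255]' --dp '[[-0.002,-0.03,0],[-0.001,-0.06,0],[-0.001,-0.065,0],[-0.001,-0.065,0],[-0.001,-0.065,0],[-0.001,-0.065,0],[-0.001,-0.065,0],[-0.001,-0.065,0],[-0.001,-0.055,0],[-0.002,-0.032,0]]' --rotation '[[0,0,0],[0,0,0],[0,0,0],[0,0,0],[0,0,0],[0,0,0],[0,0,0],[0,0,0],[0,0,0],[0,0,0]]'

```text
clock: 6.58
position: [0.614, -0.1597, 0.1343]
tool_rot: [-3.141, -0.002, 3.138]
force: [-0.1, 0.1, -1.0]
grip_width: 0.0559
```

Run:
```python
from h import *
s=bot.observe(); print(s["position"],s["grip_width"])
c=calibration("wrist"); f=grab_frame("wrist"); cv2.imwrite("pics/w3.png",f); np.save("c3.npy",c,allow_pickle=True)
```

```text
[ 0.61400938 -0.15972279  0.13433523] 0.05590167603646723
```

View pics/w3.png

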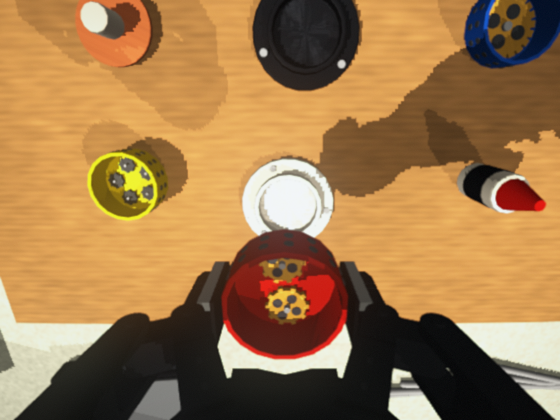

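The basket is over the white carrier. The carrier's disc is at (288,200), with the black carrier (306,35), yellow basket (125,185), white-knob lid (113,27) and bottle (500,190) all visible.

```bash
cat >> h.py <<'E'
def many(f,c,tab):
    for col,z,dia,roi in tab:
        for b in blobs(f,col,600,roi):
            p,d,e=rim(c,b,z,dia); print(col,np.round(b.reshape(-1,2).mean(0)),cv2.boundingRect(b),"xy",np.round(p,4),"d",round(d,4),"rms",round(e,4))
E
python3 - <<'E'
from h import *
f=cv2.imread("pics/w3.png"); c=np.load("c3.npy",allow_pickle=True).item()
many(f,c,[("white",.011,.084,(235,150,340,232)),("black",.011,.084,(245,0,365,92)),("yellow",.036,.058,(80,140,175,225)),("blue",.036,.058,(450,0,560,70))])
h=cv2.cvtColor(f,cv2.COLOR_BGR2HSV); print(h[50,100],h[50,135],h[100,60],h[190,260],h[140,290],h[200,288])
look("top","white",.011,.084,400,(300,130,380,200))
E
```

```text
white [283. 192.] (242, 159, 91, 73) xy [ 0.613  -0.1569] d 0.0826 rms 0.0004
black [307.  50.] (253, 0, 106, 89) xy [ 0.4786 -0.1431] d 0.0814 rms 0.0009
yellow [121. 190.] (87, 152, 71, 69) xy [ 0.5916 -0.2922] d 0.0578 rms 0.0002
blue [495.  42.] (465, 0, 95, 68) xy [0.4709 0.008 ] d 0.0631 rms 0.001
[ 11 184 223] [ 13 173 238] [ 16 156 226] [ 75   4 240] [ 17 147 231] [100   6 248]
top white [345. 167.] xy [ 0.6142 -0.1557] d 0.0823 rms 0.0013
```

move_arm --jaw '[255,255,255,255,255,255,255,255,255]' --dp '[[0,0.004,0.02],[0,0,0.035],[0,0,0.035],[0,0,0.02],[0,0,0.012],[0,0,0.008],[0,0,0.006],[0,0,0.004],[0,0,0]]' --rotation '[[0,0,0],[0,0,0],[0,0,0],[0,0,0],[0,0,0],[0,0,0],[0,0,0],[0,0,0],[0,0,0]]'

```text
clock: 7.8
position: [0.6153, -0.1534, 0.0235]
tool_rot: [-3.141, 0.0, 3.141]
force: [-0.4, -2.9, 0.1]
grip_width: 0.0559
```

move_arm --jaw '[255,255,255,255,255]' --dp '[[0.001,-0.004,0],[0,0,0.003],[0,0,0.003],[0,0,0],[0,0,0]]' --rotation '[[0,0,0],[0,0,0],[0,0,0],[0,0,0],[0,0,0]]'

```text
clock: 8.43
position: [0.6141, -0.1564, 0.0187]
tool_rot: [-3.141, -0.001, 3.141]
force: [-6.3, -2.2, 8.5]
grip_width: 0.0562
```

move_arm --jaw '[0,0,0,0,0,0,0,0,0,0]' --dp '[[0,0,0],[0,0,0],[0,0,0],[0,0,0],[0,0,-0.02],[0,0,-0.05],[0,0,-0.06],[0,0,-0.06],[0,0,-0.03],[0,0,0]]' --rotation '[[0,0,0],[0,0,0],[0,0,0],[0,0,0],[0,0,0],[0,0,0],[0,0,0],[0,0,0],[0,0,0],[0,0,0]]'

```text
clock: 9.68
position: [0.6155, -0.1562, 0.1977]
tool_rot: [-3.141, 0.004, 3.141]
force: [0.6, 0.1, -0.8]
grip_width: 0.0853
```

Run:
```python
from h import *
s=bot.observe(); print(s["position"],s["grip_width"])
c=calibration("wrist"); f=grab_frame("wrist"); cv2.imwrite("pics/w4.png",f)
many(f,c,[("red",.047,.058,(200,100,360,400)),("black",.011,.084,(245,0,365,130)),("yellow",.036,.058,(60,100,200,300)),("blue",.036,.058,(400,0,560,120))])
```

```text
[ 0.61553338 -0.15619605  0.19765363] 0.08527488585140239
red [285. 196.] (257, 166, 56, 55) xy [ 0.6135 -0.1564] d 0.0559 rms 0.0008
black [299.  48.] (257, 0, 84, 90) xy [ 0.4775 -0.1431] d 0.081 rms 0.001
yellow [150. 168.] (121, 140, 58, 57) xy [ 0.5917 -0.2923] d 0.0579 rms 0.0002
blue [462.  41.] (427, 0, 74, 73) xy [0.4711 0.008 ] d 0.0625 rms 0.0004
```

View pics/w4.png

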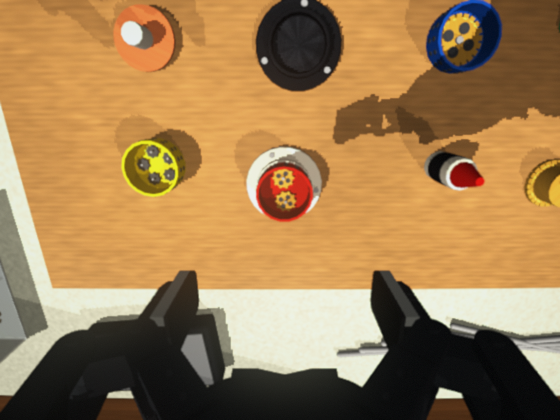

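Red is seated on the white carrier at (285,196), concentric with it. Next the blue basket.

move_arm --jaw '[0,0,0,0,0,0,0]' --dp '[[0.02,0.0225,0],[0.04,0.045,0],[0.04,0.045,0],[0.04,0.045,0],[0.03,0.035,0],[0.011,0.014,0],[0,0,0]]' --rotation '[[0,0,0],[0,0,0],[0,0,0],[0,0,0],[0,0,0],[0,0,0],[0,0,0]]'

```text
clock: 10.6
position: [0.4698, 0.0095, 0.1944]
tool_rot: [-3.141, -0.0, -3.141]
force: [0.5, 0.0, 0.9]
grip_width: 0.0859
```

```bash
sed -i 's/"copper":.*v>110),/"copper":(h>4)\&(h<14)\&(s>162)\&(v>90),/' h.py
python3 - <<'E'
from h import *
s=bot.observe(); print(s["position"],s["grip_width"])
c=calibration("wrist"); f=grab_frame("wrist"); cv2.imwrite("pics/w5.png",f)
many(f,c,[("blue",.036,.058,(200,100,360,300)),("black",.011,.084,(0,60,240,300))])
look("top","copper",.014,.058,300,(30,220,500,310))
look("top","blue",.036,.058,100,(30,105,500,310))
E
```

```text
[0.46978016 0.00948551 0.19440968] 0.08586837324845159
blue [284. 192.] (257, 166, 56, 54) xy [0.4688 0.0098] d 0.0562 rms 0.0005
top copper [106. 259.] xy [0.4478 0.309 ] d 0.0549 rms 0.0016
```

move_arm --jaw '[0,0,0,0,0,0,0,0]' --dp '[[0.001,0,0.05],[0,0,0.06],[0,0,0.05],[0,0,0.04],[0,0,0.02],[0,0,0.012],[0,0,0],[0,0,0]]' --rotation '[[0,0,0],[0,0,0],[0,0,0],[0,0,0],[0,0,0],[0,0,0],[0,0,0],[0,0,0]]'

```text
clock: 11.75
position: [0.4696, 0.0092, 0.0097]
tool_rot: [3.142, 0.001, 3.141]
force: [0.0, 0.5, 0.1]
grip_width: 0.0852
```

move_arm --jaw '[0,255,255,255,255,255,255,255,255,255]' --dp '[[0,0,0.002],[0,0,0],[0,0,0],[0,0,0],[0,0,0],[0,0,0],[0,0,-0.01],[0,0,-0.04],[0,0,-0.05],[0,0,-0.02]]' --rotation '[[0,0,0],[0,0,0],[0,0,0],[0,0,0],[0,0,0],[0,0,0],[0,0,0],[0,0,0],[0,0,0],[0,0,0]]'

```text
clock: 13.0
position: [0.4697, 0.0093, 0.1056]
tool_rot: [3.141, 0.002, 3.141]
force: [-0.1, 0.4, -1.9]
grip_width: 0.0568
```

move_arm --jaw '[255,255,255,255,255,255]' --dp '[[-0.003,-0.03,0],[-0.003,-0.05,0],[-0.003,-0.055,0],[0,-0.035,0],[0,-0.019,0],[0,0,0]]' --rotation '[[0,0,0],[0,0,0],[0,0,0],[0,0,0],[0,0,0],[0,0,0]]'

```text
clock: 13.75
position: [0.4761, -0.1422, 0.1034]
tool_rot: [3.142, 0.0, 3.14]
force: [-0.2, 1.1, -0.7]
grip_width: 0.0565
```

Run:
```python
from h import *
s=bot.observe(); print(s["position"],s["grip_width"])
c=calibration("wrist"); f=grab_frame("wrist"); cv2.imwrite("pics/w6.png",f)
many(f,c,[("black",.011,.084,(200,100,380,225)),("blue",s["position"][2]+.028,.058,(200,215,360,380))])
look("top","black",.011,.084,400,(300,190,390,280))
```

```text
[ 0.47613742 -0.14221887  0.10342029] 0.05649452167476887
black [315. 198.] (282, 172, 52, 53) xy [ 0.4452 -0.1352] d 0.0445 rms 0.0059
blue [291. 302.] (221, 229, 128, 130) xy [ 0.4767 -0.1421] d 0.0612 rms 0.0004
top black [344. 234.] xy [ 0.538 -0.201] d 0.1717 rms 0.0
```

View pics/w6.png

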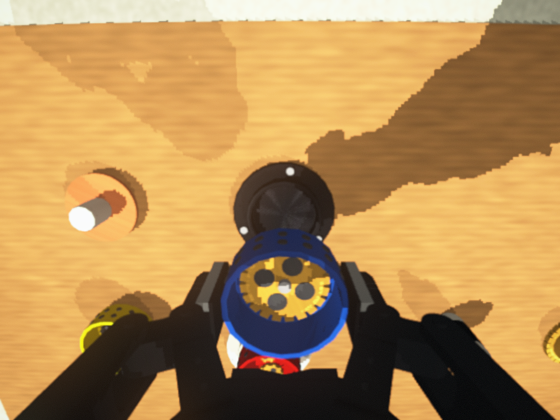

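Blue is held squarely over the black carrier, whose disc is centred near (284,212).

Run:
```python
from h import *
f=cv2.imread("pics/w6.png"); c=calibration("wrist")
g=cv2.cvtColor(f,cv2.COLOR_BGR2HSV); 
for t in (70,85,100):
    m=((g[...,2]<t)).astype(np.uint8)*255; m[:155]=0; m[228:]=0; m[:,:228]=0; m[:,338:]=0
    m=cv2.morphologyEx(m,cv2.MORPH_OPEN,np.ones((3,3),np.uint8))
    b=cv2.convexHull(max(cv2.findContours(m,0,1)[0],key=cv2.contourArea)); b=b[b[:,0,1]<225]
    P=ray(c,b,.011)[:,:2]
    r=least_squares(lambda q:np.hypot(*(P-q).T)-.042,[.476,-.142],loss="soft_l1",f_scale=.001)
    print(t,cv2.boundingRect(b),r.x,np.sqrt(np.mean(r.fun**2)),circ(c,b,.011))
print(bot.observe()["position"])
```

```text
70 (249, 163, 85, 62) [ 0.47733717 -0.13959797] 0.005593170780840066 (array([ 0.47065592, -0.1349675 ]), np.float64(0.06943681596677635))
85 (235, 163, 99, 61) [ 0.47577137 -0.14093977] 0.0008586448295981658 (array([ 0.47390854, -0.14066934]), np.float64(0.08084979798033791))
100 (234, 162, 101, 63) [ 0.47548768 -0.14061788] 0.0008818096601239283 (array([ 0.47381439, -0.14067537]), np.float64(0.0812448974731093))
[ 0.47631902 -0.14075197  0.10336279]
```

move_arm --jaw '[255,255,255,255,255,255,255,255,255]' --dp '[[0.001,0,0.02],[0,0,0.035],[0,0,0.02],[0,0,0.01],[0,0,0.006],[0,0,0.006],[0,0,0.004],[0,0,0.004],[0,0,0]]' --rotation '[[0,0,0],[0,0,0],[0,0,0],[0,0,0],[0,0,0],[0,0,0],[0,0,0],[0,0,0],[0,0,0]]'

```text
clock: 14.98
position: [0.4751, -0.1421, 0.0192]
tool_rot: [-3.141, -0.001, 3.141]
force: [-1.5, -1.8, -1.1]
grip_width: 0.0569
```

move_arm --jaw '[255,255,0,0,0,0,0,0,0,0]' --dp '[[0,0,0.0015],[0,0,0],[0,0,0],[0,0,0],[0,0,0],[0,0,0],[0,0,-0.03],[0,0,-0.06],[0,0,-0.06],[0,0,-0.05]]' --rotation '[[0,0,0],[0,0,0],[0,0,0],[0,0,0],[0,0,0],[0,0,0],[0,0,0],[0,0,0],[0,0,0],[0,0,0]]'

```text
clock: 16.23
position: [0.4755, -0.142, 0.18]
tool_rot: [-3.141, 0.001, 3.141]
force: [0.7, -0.3, 0.0]
grip_width: 0.0857
```

Run:
```python
from h import *
s=bot.observe(); print(s["position"],s["grip_width"])
c=calibration("wrist"); f=grab_frame("wrist"); cv2.imwrite("pics/w7.png",f)
many(f,c,[("blue",.047,.058,(200,100,360,300)),("copper",.014,.058,(60,60,230,300)),("yellow",.036,.058,None)])
```

```text
[ 0.47547196 -0.14197105  0.18000081] 0.08571633908208821
blue [284. 200.] (254, 171, 61, 58) xy [ 0.4747 -0.1422] d 0.0569 rms 0.0003
copper [141. 177.] (119, 166, 43, 25) xy [ 0.4435 -0.2839] d 0.0395 rms 0.0067
yellow [138. 293.] (123, 274, 43, 43) xy [ 0.5909 -0.292 ] d 0.0574 rms 0.0005
```

move_arm --jaw '[0,0,0,0,0,0,0]' --dp '[[-0.02,-0.025,0],[-0.035,-0.045,0],[-0.035,-0.045,0],[-0.03,-0.04,0],[-0.018,-0.023,0],[-0.007,-0.01,0],[0,0,0]]' --rotation '[[0,0,0],[0,0,0],[0,0,0],[0,0,0],[0,0,0],[0,0,0],[0,0,0]]'

```text
clock: 17.15
position: [0.5911, -0.2922, 0.1778]
tool_rot: [3.141, -0.0, 3.141]
force: [-0.5, -0.2, 0.2]
grip_width: 0.0853
```

Run:
```python
from h import *
s=bot.observe(); print(s["position"],s["grip_width"])
c=calibration("wrist"); f=grab_frame("wrist"); cv2.imwrite("pics/w8.png",f)
many(f,c,[("yellow",.036,.058,(200,100,360,300))])
```

```text
[ 0.5911462  -0.29217594  0.17778776] 0.0853106192702052
yellow [285. 196.] (254, 169, 60, 57) xy [ 0.5912 -0.293 ] d 0.0578 rms 0.0001
```

move_arm --jaw '[0,0,0,0,0,0,0,0]' --dp '[[0,-0.001,0.05],[0,0,0.06],[0,0,0.05],[0,0,0.03],[0,0,0.015],[0,0,0.006],[0,0,0],[0,0,0]]' --rotation '[[0,0,0],[0,0,0],[0,0,0],[0,0,0],[0,0,0],[0,0,0],[0,0,0],[0,0,0]]'

```text
clock: 18.2
position: [0.5919, -0.2933, 0.0103]
tool_rot: [-3.141, 0.001, 3.141]
force: [0.7, -0.9, -0.1]
grip_width: 0.0854
```

move_arm --jaw '[0,255,255,255,255,255,255,255,255,255]' --dp '[[0,0,0.003],[0,0,0],[0,0,0],[0,0,0],[0,0,0],[0,0,0],[0,0,-0.01],[0,0,-0.05],[0,0,-0.06],[0,0,-0.02]]' --rotation '[[0,0,0],[0,0,0],[0,0,0],[0,0,0],[0,0,0],[0,0,0],[0,0,0],[0,0,0],[0,0,0],[0,0,0]]'

```text
clock: 19.45
position: [0.5924, -0.2937, 0.1222]
tool_rot: [-3.14, 0.004, 3.141]
force: [0.5, -0.1, -2.0]
grip_width: 0.0565
```

move_arm --jaw '[255,255,255,255,255,255,255,255]' --dp '[[0.02,0.025,0],[0.035,0.045,0],[0.035,0.045,0],[0.03,0.04,0],[0.019,0.024,0],[0.008,0.0105,0],[0,0,0],[0,0,0]]' --rotation '[[0,0,0],[0,0,0],[0,0,0],[0,0,0],[0,0,0],[0,0,0],[0,0,0],[0,0,0]]'

```text
clock: 20.45
position: [0.4744, -0.1423, 0.1188]
tool_rot: [-3.141, 0.0, 3.141]
force: [0.0, -0.5, -2.3]
grip_width: 0.0563
```

Run:
```python
from h import *
s=bot.observe(); print(s["position"],s["grip_width"])
c=calibration("wrist"); f=grab_frame("wrist"); cv2.imwrite("pics/w9.png",f)
many(f,c,[("blue",.047,.058,(200,100,360,300)),("yellow",s["position"][2]+.0285,.058,(200,210,360,400))])
```

```text
[ 0.4743548  -0.14230452  0.11883967] 0.0562885448375323
blue [287. 210.] (247, 189, 76, 48) xy [ 0.4741 -0.1425] d 0.0569 rms 0.0004
yellow [291. 334.] (224, 306, 123, 52) xy [ 0.474  -0.1426] d 0.0549 rms 0.001
yellow [302. 290.] (262, 272, 73, 43) xy [ 0.4413 -0.1368] d 0.0289 rms 0.006
```

View pics/w9.png

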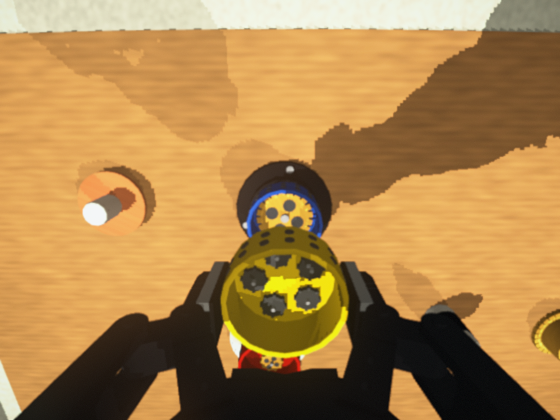

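Yellow is held level and its rim fit matches blue's axis to within 0.5 mm; the blue rim shows at (287,210). Lowering.

move_arm --jaw '[255,255,255,255,255,255,255,255,255]' --dp '[[0,0,0.02],[0,0,0.03],[0,0,0.015],[0,0,0.008],[0,0,0.006],[0,0,0.006],[0,0,0.004],[0,0,0.003],[0,0,0]]' --rotation '[[0,0,0],[0,0,0],[0,0,0],[0,0,0],[0,0,0],[0,0,0],[0,0,0],[0,0,0],[0,0,0]]'

```text
clock: 21.62
position: [0.474, -0.1416, 0.0453]
tool_rot: [-3.142, 0.0, 3.141]
force: [0.8, -0.4, -1.9]
grip_width: 0.0565
```

move_arm --jaw '[255,255,0,0,0,0,0,0,0,0]' --dp '[[0,0,0.002],[0,0,0],[0,0,0],[0,0,0],[0,0,0],[0,0,0],[0,0,-0.03],[0,0,-0.06],[0,0,-0.06],[0,0,-0.03]]' --rotation '[[0,0,0],[0,0,0],[0,0,0],[0,0,0],[0,0,0],[0,0,0],[0,0,0],[0,0,0],[0,0,0],[0,0,0]]'

```text
clock: 22.88
position: [0.4744, -0.1417, 0.1901]
tool_rot: [-3.141, 0.003, 3.141]
force: [0.5, -0.2, -0.2]
grip_width: 0.0857
```

Run:
```python
from h import *
s=bot.observe(); print(s["position"],s["grip_width"])
c=calibration("wrist"); f=grab_frame("wrist"); cv2.imwrite("pics/w10.png",f)
many(f,c,[("yellow",.073,.058,(200,100,360,300))])
# white lid, whole copper blob at z=.014
h=cv2.cvtColor(f,cv2.COLOR_BGR2HSV)
m=((h[...,0]<15)&(h[...,1]>150)).astype(np.uint8)*255
k=np.zeros_like(m);k[100:280,60:220]=255;m&=k
m=cv2.morphologyEx(m,cv2.MORPH_OPEN,np.ones((3,3),np.uint8))
for b in cv2.findContours(m,0,1)[0]:
    if cv2.contourArea(b)>150: b=cv2.convexHull(b);print(cv2.boundingRect(b),circ(c,b,.014),rim(c,b,.014,.058))
cv2.imwrite("pics/w10c.png",np.hstack([cv2.resize(f[100:280,60:240],None,fx=2,fy=2),cv2.cvtColor(cv2.resize(m[100:280,60:240],None,fx=2,fy=2),8)]))
```

```text
[ 0.47439415 -0.14171204  0.19012326] 0.08573775838630139
yellow [283. 204.] (252, 174, 65, 62) xy [ 0.4744 -0.1417] d 0.058 rms 0.0002
(122, 160, 45, 29) (array([ 0.45948651, -0.2912225 ]), np.float64(0.04226112967752692)) (array([ 0.44509142, -0.28471597]), np.float64(0.04226112967752692), np.float64(0.006845734228937063))
```

View pics/w10c.png

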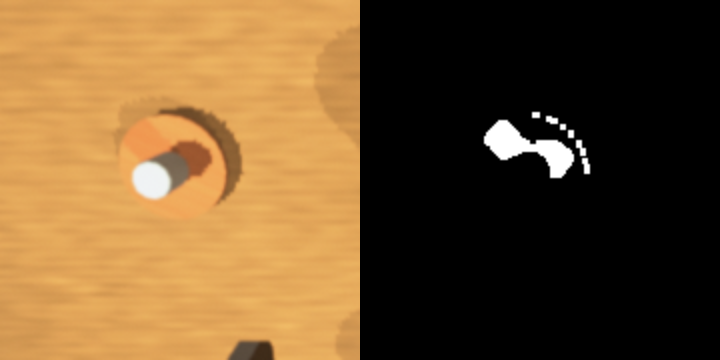

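The crop shows the white knob top at crop (152,180), i.e. image (136,190), and the disc centred near image (146,183).

Run:
```python
from h import *
f=cv2.imread("pics/w10.png"); c=calibration("wrist")
b=blobs(f,"white",100,(110,160,180,230))
for x in b: print(cv2.boundingRect(x),circ(c,x,.039))
print(ray(c,[[146,182.5]],.014),bot.observe()["position"])
b=blobs(cv2.imread("pics/top0.png"),"white",30,(400,215,450,260)); 
for x in b: print("top",cv2.boundingRect(x),circ(calibration("top"),x,.039))
```

```text
(127, 181, 19, 18) (array([ 0.47077375, -0.29138067]), np.float64(0.018830370709329608))
[[ 0.46950424 -0.29148154  0.014     ]] [ 0.47517457 -0.14188063  0.19201783]
top (423, 230, 10, 10) (array([ 0.47104736, -0.29059303]), np.float64(0.01798268130257652))
```

move_arm --jaw '[0,0,0,0,0,0,100]' --dp '[[0.005,-0.025,0],[0,-0.05,0],[0,-0.055,0],[0,-0.035,0],[0,-0.015,0],[0,-0.007,0],[0,0,0]]' --rotation '[[0,0,0],[0,0,0],[0,0,0],[0,0,0],[0,0,0],[0,0,0],[0,0,0]]'

```text
clock: 23.8
position: [0.47, -0.2904, 0.1876]
tool_rot: [3.141, -0.0, -3.141]
force: [-0.4, 0.9, 0.0]
grip_width: 0.0697
```

Run:
```python
from h import *
s=bot.observe(); print(s["position"],s["grip_width"])
c=calibration("wrist"); f=grab_frame("wrist"); cv2.imwrite("pics/w11.png",f)
for x in blobs(f,"white",100,(230,150,340,260)): print(cv2.boundingRect(x),circ(c,x,.039))
```

```text
[ 0.46997684 -0.29037823  0.18763352] 0.06967417635391039
(274, 186, 19, 18) (array([ 0.4688422 , -0.29115249]), np.float64(0.01864353757945128))
```

move_arm --jaw '[100,100,100,100,100,100,100,100]' --dp '[[0.0005,-0.0007,0.05],[0,0,0.06],[0,0,0.05],[0,0,0.03],[0,0,0.015],[0,0,0.006],[0,0,0],[0,0,0]]' --rotation '[[0,0,0],[0,0,0],[0,0,0],[0,0,0],[0,0,0],[0,0,0],[0,0,0],[0,0,0]]'

```text
clock: 24.85
position: [0.4699, -0.2919, 0.0197]
tool_rot: [-3.141, 0.001, 3.141]
force: [-0.4, -0.2, 1.5]
grip_width: 0.0519
```

move_arm --jaw '[100,255,255,255,255,255,255,255,255]' --dp '[[0,0,0.0025],[0,0,0],[0,0,0],[0,0,0],[0,0,0],[0,0,0],[0,0,-0.01],[0,0,-0.04],[0,0,-0.05]]' --rotation '[[0,0,0],[0,0,0],[0,0,0],[0,0,0],[0,0,0],[0,0,0],[0,0,0],[0,0,0],[0,0,0]]'

```text
clock: 25.98
position: [0.469, -0.2914, 0.0977]
tool_rot: [3.141, -0.001, 3.142]
force: [-0.3, 0.7, -0.4]
grip_width: 0.0183
```

move_arm --jaw '[255,255,255,255,255,255,255,255]' --dp '[[-0.02,0.02,-0.03],[-0.045,0.04,0],[-0.045,0.04,0],[-0.04,0.038,0],[-0.02,0.02,0],[-0.0105,0.011,0],[0,0,0],[0,0,0]]' --rotation '[[0,0,0],[0,0,0],[0,0,0],[0,0,0],[0,0,0],[0,0,0],[0,0,0],[0,0,0]]'

```text
clock: 26.98
position: [0.613, -0.1579, 0.121]
tool_rot: [-3.141, -0.001, 3.14]
force: [0.5, -0.4, -0.8]
grip_width: 0.0185
```

Run:
```python
from h import *
s=bot.observe(); print(s["position"],s["grip_width"])
c=calibration("wrist"); f=grab_frame("wrist"); cv2.imwrite("pics/w12.png",f); 
many(f,c,[("red",.047,.058,(200,100,360,300))])
```

```text
[ 0.6129528  -0.15793352  0.12096333] 0.01850680132215575
red [285. 205.] (250, 189, 73, 42) xy [ 0.6089 -0.1567] d 0.0552 rms 0.0018
```

View pics/w12.png

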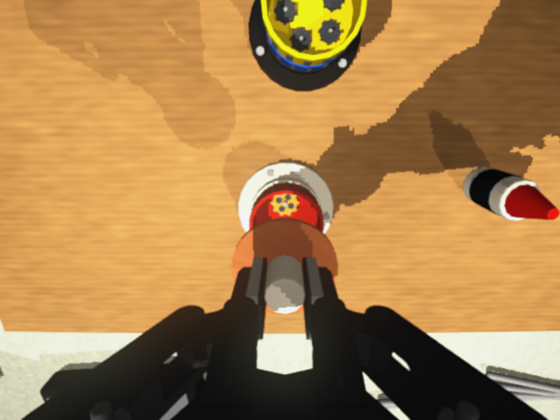

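The lid is held upright above the red basket, which shows at (285,205) partly hidden; the yellow stack stands at (310,35).

move_arm --jaw '[255,255,255,255,255,255,255,255]' --dp '[[-0.0005,0.001,0.02],[0,0,0.025],[0,0,0.012],[0,0,0.008],[0,0,0.006],[0,0,0.005],[0,0,0.004],[0,0,0]]' --rotation '[[0,0,0],[0,0,0],[0,0,0],[0,0,0],[0,0,0],[0,0,0],[0,0,0],[0,0,0]]'

```text
clock: 28.02
position: [0.6142, -0.1557, 0.0568]
tool_rot: [-3.142, -0.0, 3.141]
force: [-0.9, 0.1, -0.9]
grip_width: 0.0187
```

move_arm --jaw '[255,255,255,255]' --dp '[[0.0007,-0.0007,0.0015],[0,0,0.0015],[0,0,0],[0,0,0]]' --rotation '[[0,0,0],[0,0,0],[0,0,0],[0,0,0]]'

```text
clock: 28.52
position: [0.6139, -0.1563, 0.0547]
tool_rot: [-3.141, 0.0, 3.141]
force: [1.0, -0.6, 0.9]
grip_width: 0.0191
```

move_arm --jaw '[255,255,0,0,0,0,0,0,0,0]' --dp '[[0,0,0.001],[0,0,0],[0,0,0],[0,0,0],[0,0,0],[0,0,0],[0,0,-0.03],[0,0,-0.06],[0,0,-0.05],[0,0,-0.03]]' --rotation '[[0,0,0],[0,0,0],[0,0,0],[0,0,0],[0,0,0],[0,0,0],[0,0,0],[0,0,0],[0,0,0],[0,0,0]]'

```text
clock: 29.78
position: [0.6141, -0.1564, 0.1919]
tool_rot: [-3.141, 0.002, 3.141]
force: [-1.0, 0.5, -0.3]
grip_width: 0.0854
```

Run:
```python
from h import *
s=bot.observe(); print(s["position"],s["grip_width"])
c=calibration("wrist"); f=grab_frame("wrist"); cv2.imwrite("pics/w13.png",cv2.resize(f[100:300,200:400],None,fx=2.5,fy=2.5))
for x in blobs(f,"white",100,(230,170,340,300)): print(cv2.boundingRect(x),circ(c,x,.076))
many(f,c,[("copper",.051,.058,(200,120,360,320))])
```

```text
[ 0.61411342 -0.15641409  0.1919122 ] 0.08536512841075287
(230, 294, 110, 6) (array([ 0.71219734, -0.15604743]), np.float64(0.10857460304889739))
(274, 196, 21, 20) (array([ 0.6139103 , -0.15630884]), np.float64(0.018560431681237013))
(247, 170, 20, 42) (array([ 0.60006505, -0.17348983]), np.float64(0.03760292465800218))
copper [281. 197.] (256, 166, 58, 60) xy [ 0.6139 -0.1556] d 0.0574 rms 0.001
```

View pics/w13.png

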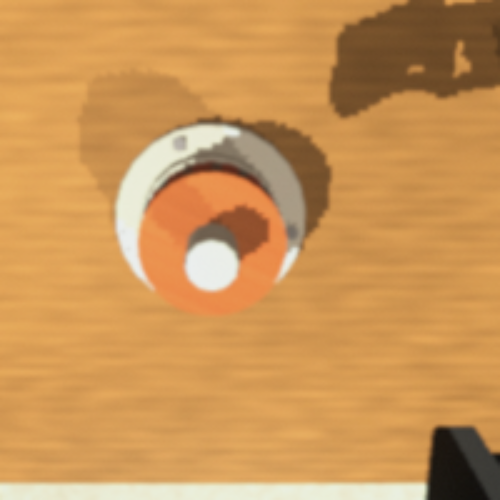

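White-knob lid is seated; the disc (centre near (281,197)) and the knob fits agree at (0.614,-0.156). Now the black-knob lid.

move_arm --jaw '[0,0,0,0,0,0,0,0,0,0]' --dp '[[0.012,0.035,0],[0.022,0.06,0],[0.023,0.065,0],[0.023,0.065,0],[0.023,0.065,0],[0.023,0.065,0],[0.023,0.065,0],[0.023,0.065,0],[0.022,0.06,0],[0.012,0.035,0]]' --rotation '[[0,0,0],[0,0,0],[0,0,0],[0,0,0],[0,0,0],[0,0,0],[0,0,0],[0,0,0],[0,0,0],[0,0,0]]'

```text
clock: 31.08
position: [0.4475, 0.3103, 0.1896]
tool_rot: [3.141, -0.0, -3.139]
force: [0.7, -0.7, -0.5]
grip_width: 0.0854
```

move_arm --jaw '[100,100,100]' --dp '[[0,0,0],[0,0,0],[0,0,0]]' --rotation '[[0,0,0],[0,0,0],[0,0,0]]'

```text
clock: 31.45
position: [0.4494, 0.3067, 0.1897]
tool_rot: [-3.141, 0.0, 3.14]
force: [0.6, -0.3, 0.1]
grip_width: 0.052
```

Run:
```python
from h import *
s=bot.observe(); print(s["position"],s["grip_width"])
c=calibration("wrist"); f=grab_frame("wrist"); cv2.imwrite("pics/w14.png",f)
for t in (25,35,50):
    m=(f.max(2)<t).astype(np.uint8)*255; k=np.zeros_like(m);k[120:270,225:345]=255;m&=k
    for x in cv2.findContours(m,0,1)[0]:
        if cv2.contourArea(x)>60: print(t,cv2.boundingRect(x),circ(c,cv2.convexHull(x),.039))
many(f,c,[("copper",.014,.058,(200,120,360,300))])
```

```text
[0.44944142 0.30667581 0.18970195] 0.05199731773524912
copper [291. 185.] (263, 160, 55, 53) xy [0.4474 0.3128] d 0.058 rms 0.0003
```

View pics/w14.png

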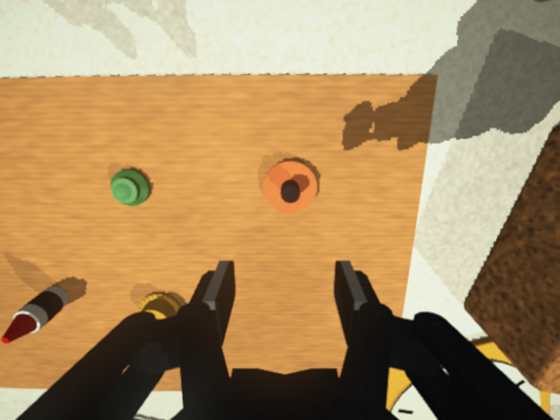

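The black-knob lid's disc is at (291,187), with the knob on it at (290,190). Cup and barrel are undisturbed.

move_arm --jaw '[100,100,100,100,100,100,100,100]' --dp '[[0.0025,0.0075,0.04],[0,0,0.06],[0,0,0.055],[0,0,0.035],[0,0,0.015],[0,0,0.008],[0,0,0],[0,0,0]]' --rotation '[[0,0,0],[0,0,0],[0,0,0],[0,0,0],[0,0,0],[0,0,0],[0,0,0],[0,0,0]]'

```text
clock: 32.5
position: [0.4474, 0.314, 0.0202]
tool_rot: [3.141, 0.001, 3.141]
force: [0.8, 0.9, -0.4]
grip_width: 0.0518
```

move_arm --jaw '[100,255,255,255,255,255,255,255,255,255]' --dp '[[0,-0.0012,0.0035],[0,0,0],[0,0,0],[0,0,0],[0,0,0],[0,0,0],[0,0,-0.01],[0,0,-0.05],[0,0,-0.06],[0,0,-0.03]]' --rotation '[[0,0,0],[0,0,0],[0,0,0],[0,0,0],[0,0,0],[0,0,0],[0,0,0],[0,0,0],[0,0,0],[0,0,0]]'

```text
clock: 33.75
position: [0.4475, 0.3132, 0.1393]
tool_rot: [3.14, 0.002, 3.141]
force: [0.0, 0.4, -0.2]
grip_width: 0.0185
```

move_arm --jaw '[255,255,255,255,255,255,255,255,255,255]' --dp '[[-0.002,-0.03,0],[-0.004,-0.06,0],[-0.004,-0.065,0],[-0.004,-0.065,0],[-0.004,-0.065,0],[-0.004,-0.065,0],[-0.004,-0.065,0],[-0.004,-0.065,0],[-0.003,-0.055,0],[-0.001,-0.034,0]]' --rotation '[[0,0,0],[0,0,0],[0,0,0],[0,0,0],[0,0,0],[0,0,0],[0,0,0],[0,0,0],[0,0,0],[0,0,0]]'

```text
clock: 35.0
position: [0.4728, -0.1454, 0.136]
tool_rot: [-3.141, -0.001, 3.139]
force: [0.3, -0.1, -0.9]
grip_width: 0.0184
```

move_arm --jaw '[255,255]' --dp '[[0,0,0],[0,0,0]]' --rotation '[[0,0,0],[0,0,0]]'

```text
clock: 35.25
position: [0.4734, -0.1421, 0.1362]
tool_rot: [3.141, -0.001, 3.141]
force: [0.2, 0.5, -1.7]
grip_width: 0.0187
```

move_arm --jaw '[255,255,255,255,255,255,255,255]' --dp '[[-0.001,0,0.015],[0,0,0.02],[0,0,0.012],[0,0,0.008],[0,0,0.006],[0,0,0.004],[0,0,0.002],[0,0,0]]' --rotation '[[0,0,0],[0,0,0],[0,0,0],[0,0,0],[0,0,0],[0,0,0],[0,0,0],[0,0,0]]'

```text
clock: 36.25
position: [0.475, -0.1424, 0.083]
tool_rot: [-3.142, 0.0, 3.141]
force: [0.1, -0.4, -0.3]
grip_width: 0.0183
```

move_arm --jaw '[255,255,255,255]' --dp '[[0.0005,0.0005,0.0015],[0,0,0.002],[0,0,0],[0,0,0]]' --rotation '[[0,0,0],[0,0,0],[0,0,0],[0,0,0]]'

```text
clock: 36.75
position: [0.4745, -0.142, 0.0801]
tool_rot: [-3.142, 0.0, 3.141]
force: [-0.1, 0.8, -0.8]
grip_width: 0.0189
```

move_arm --jaw '[255,255,0,0,0,0,0,0,0,0]' --dp '[[0,0,0.001],[0,0,0],[0,0,0],[0,0,0],[0,0,0],[0,0,0],[0,0,-0.03],[0,0,-0.05],[0,0,-0.05],[0,0,-0.03]]' --rotation '[[0,0,0],[0,0,0],[0,0,0],[0,0,0],[0,0,0],[0,0,0],[0,0,0],[0,0,0],[0,0,0],[0,0,0]]'

```text
clock: 38.0
position: [0.4748, -0.1421, 0.2092]
tool_rot: [-3.141, 0.002, 3.141]
force: [-0.8, 0.3, -0.1]
grip_width: 0.0852
```

Run:
```python
from h import *
s=bot.observe(); print(s["position"],s["grip_width"])
c=calibration("wrist"); f=grab_frame("wrist"); cv2.imwrite("pics/w15.png",f)
many(f,c,[("copper",.077,.058,(200,120,360,320))])
g=grab_frame("scene"); cv2.imwrite("pics/s15.png",g)
C=calibration("scene")
# side silhouette check: expected knob tops
print(proj(C,[[.4745,-.142,.102],[.614,-.156,.076],[.4745,-.142,.077],[.614,-.156,.051]]))
cv2.imwrite("pics/s15c.png",cv2.resize(g[130:240,180:340],None,fx=5,fy=5,interpolation=2)[:550,:800])
```

```text
[ 0.47480473 -0.14210963  0.20918158] 0.08516773848595278
copper [270. 298.] (249, 276, 48, 44) xy [ 0.5886 -0.1547] d 0.0574 rms 0.0024
copper [283. 200.] (254, 171, 62, 59) xy [ 0.4744 -0.1418] d 0.0571 rms 0.0004
[[274.13621379 163.89998336]
 [224.70686862 186.95160717]
 [274.09767174 172.45897591]
 [225.35447458 195.57440161]]
```

View pics/s15c.png

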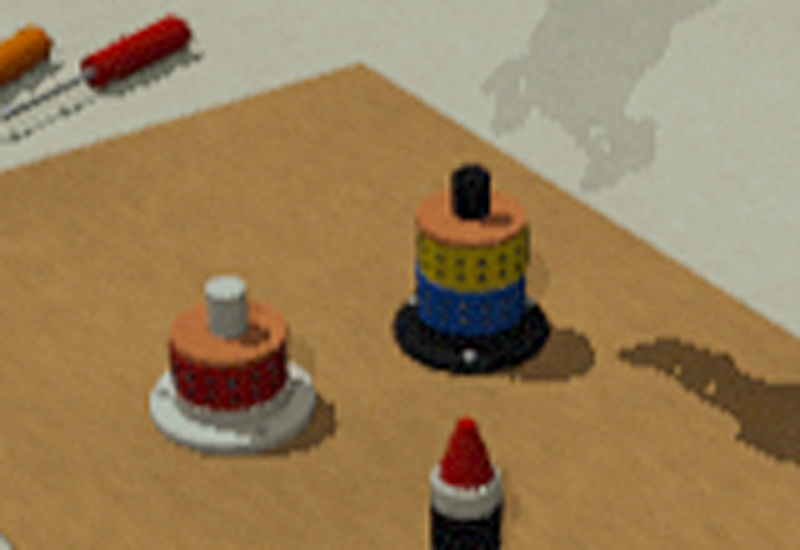

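View pics/w15.png

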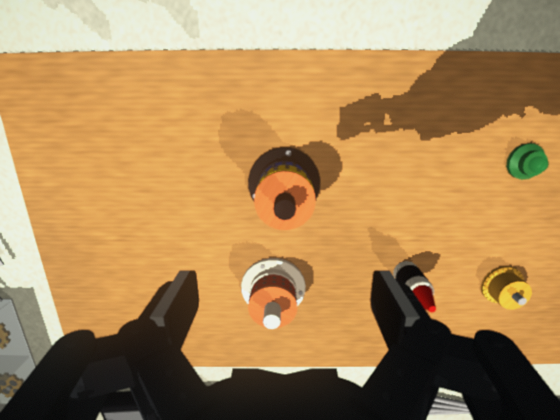

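Both stacks look level and closed. In the scene crop the black knob top is at (274,164) and the white at (225,187), against predicted seated positions of (274.1,163.9) and (224.7,187.0). The bystanders are upright and the gripper is clear, so I am handing in.

```bash
python3 -c "
from workcell import workorder; print(workorder.job_done())"
```

```text
the job is handed in; nothing more can be done
None
```

I loaded both carriers and handed the job in at about 38 s of the 122 s. The black carrier has the blue basket, the yellow basket and the black-knob lid. The white carrier has the red basket and the white-knob lid.

**Position and height:** In the last wrist-camera checks, each piece I measured lay within about 1 mm of the axis of the piece below. The rim and disc sizes fitted the seated heights. In the final scene view both knob tops were within about 1 px of where fully seated lids should appear.

**Level and bystanders:** By eye, both stacks stand level, the bottle, barrel and cup are upright, and the gripper was about 0.1 m above the stack. I did not measure how far the bystanders moved, but nothing came near them.

**Checks that disagreed:**
- My early fits of the black carrier's centre differed by 3–4 mm because it was cropped or hidden. I used the view from close above.
- The red basket's rim fit under the held lid was about 5 mm off because the lid hid part of it. I used the earlier unobstructed fit.
- The last wrist view's fit of the white-knob lid assumed the wrong height, so I ignored it. The earlier fit, taken right after that lid was released, was good.

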